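# Feed a cover board under the trimmer's hold-down

### The job

Load the loose grey cover board into the board trimmer for cutting: with your fingertips on its top face press it down hard on the bed and, keeping it pressed, slide it under the sprung steel hold-down strip until its front edge meets the stop bar and its long edge lies along the side fence. Do it by pressing and sliding only: do not pinch or lift the board or shove it along by its rear edge. Do not shift the stop bar or the things standing around, and take your hand away at the end.

Things in the scene. Friction and masses are not known exactly. Their poses are not given: they have to be found in the camera images.
- trimmer: Flat board trimmer on the table, base 380 x 380 mm. Origin: on the table, directly below the free lip of the hold-down strip, in the middle of the lane in which the board lies when it touches the fence. x points along the feed (from the loading side under the strip to the stop bar), y across it towards the side fence, z up.
- bed: The trimmer's smooth flat grey bed that the board lies on; same origin and axes as the trimmer. Its top is 22 mm above the table and reaches from x = -230 to +150 mm and y = -285 to +95 mm.
- fence (a point): Inner face of the side fence, level with the strip's lip (trimmer x = 0, y = +55 mm), on the bed; axes as the trimmer's. The fence is an aluminium bar along x that rises 10 mm above the bed.
- rail (a point): Middle of the top of the aluminium rail that crosses the bed along y, above the lane (trimmer x = 66 mm, 35 mm above the bed). It covers x = 49 to 83 mm, 15 to 35 mm above the bed. The black cutter carriage, parked at its far end (y = -252 to -192 mm), rises 68 mm above the bed, its knob 78 mm.
- holddown (a joint): Lift angle, rad, of the sprung steel hold-down strip, 300 mm long (y = -250 to +50 mm), under the rail's loading side. From its upturned lip it slopes down to its pressing line at x = 21 mm, 1.6 mm above the bed, and is hinged at x = 58 mm, 14 mm above the bed. 0 when empty; the entering board lifts it to about 0.06 rad and it then bears on the board with about 6 N.
- lip (a point): Middle of the lane at the strip's free upturned lip, at rest (trimmer x = 0, y = 0, 13.5 mm above the bed).
- stop_face (a point): Point on the loading-side face of the aluminium stop bar, in the middle of the lane, 2 mm above the bed; axes as the trimmer's. The bar is 200 mm long across the feed, 12 mm high and clamped (it stays put under pushes below 40 N) at a setting that varies (trimmer x = 104 to 120 mm).
- cover: The loose grey cover board, 170 x 110 x 4 mm, about 55 g, lying flat on the bed on the loading side, a little off the fence and slightly turned. Origin: centre of its underside. x along its length towards the strip (front edge at +85 mm), y towards the fence (edge at +55 mm), z up. Friction on bed, fence and strip about 0.3. When it is home its rear 50 mm or more lies before the lip, in the open.
- cover_top (a point): Centre of the cover board's top face; axes as cover. A fingertip grips this uncoated face with friction of about 0.85, so a steady press of 12 to 20 N drags the board under the strip, while a light one slips. Pressed well off its centre, the board may swing about the fingertip when it is slid sideways.
- front_edge (a point): Middle of the cover board's front edge (the 110 mm edge facing the strip), half-way up its thickness; axes as cover.
- weight: Turned brass weight, 46 mm diameter, 60 mm high, standing on the bed away from the lane; origin: centre of its underside. Leave it alone.
- eraser: White block eraser 56 x 24 x 14 mm lying on the bed beside the lane; origin: centre of its underside. Leave it alone.
- pot: White pot of pencils, 72 mm diameter, 90 mm high (pencils to 170 mm), on the table beyond the fence; origin: centre of its underside. Leave it alone.
- tape: Roll of masking tape, 90 mm diameter, 24 mm high, on the table beyond the fence; origin: centre of its underside. Leave it alone.
Things that resemble listed ones, but are neither listed nor needed, are in the scene too. What is meant by the cover is not orange, and is the larger of those in its own colour.

How it is judged:
On the way:
1. the board slides in under the hold-down strip while it is pressed down hard on the bed (board on bed 14 N or more, the strip's 6 N included) (x of front_edge in the frame of trimmer above 0.022 m and x of front_edge in the frame of stop_face below -0.006 m and contact force between cover and bed above 14 N and linear speed of cover above 0.003 m/s), for 0.15 s.
At the end, for the whole second after the job is handed in: The board lies flat and still under the hold-down strip, its front edge within 3 mm of the stop bar, its long side within 4 mm of the fence, square to within 2 degrees (x of front_edge in the frame of stop_face between -0.003 and 0.003 m and y of cover_top in the frame of trimmer between -0.004 and 0.003 m and angle between the x axis of cover and the x axis of trimmer, either way round below 0.035 rad and angle between cover's own z axis and vertical below 0.03 rad and value of joint holddown between 0.03 and 0.12 rad and linear speed of cover below 0.01 m/s); the robot touches nothing.
It fails at once if the board is lifted off the bed (10 mm) or tipped up (z of cover in the frame of bed above 0.032 m or angle between cover's own z axis and vertical above 0.15 rad).
It fails at once if the fingers shove the board along by its rear edge (fingertips behind the edge and lower than its top face) (contact force between the fingers and cover above 1 N and x of the grasp point in the frame of cover below -0.082 m and z of the grasp point in the frame of cover below 0.022 m).
It fails at once if the stop bar is shifted by more than 3 mm (distance of stop_face from where it was at the start of the episode above 0.003 m).
It fails at once if the hold-down strip is prised up (value of joint holddown above 0.25 rad).
It fails at once if the weight, eraser, pencil pot or tape is moved by more than 15 mm (distance of any of weight, eraser, pot, tape from where it was at the start of the episode above 0.015 m).
It also fails if it takes over 51 s, if anything falls off the work surface, if the arm or the gripper's body presses on something with over 40 N, if the wrist force passes 120 N, or if a joint passes its speed limit or range.

### The arm

A 6-joint arm with a two-finger parallel gripper is mounted at the origin on the work surface. World frame = base frame: x ahead of the robot, y to its left, z up, the work surface at z = 0. Lengths are in m, angles in rad, forces in N, time in s.
With the tool pointing down it reaches from about 0.25 to 0.775 m from the base axis. Payload 4 kg.
Tool frame: the origin (TCP) lies on the centre line of the jaws, within the pads' length; the fingertips stand 8 mm ahead of it and the grasp point (between the pads) lies 11 mm behind it; z points along the fingers, y is the direction in which the jaws open and shut (so a half turn about z gives the same grasp; the last joint's range is limited). The gripper opens to 94 mm and grips with 3 to 60 N. Pads are 16 mm wide; open, the fingers measure 119 mm over their backs; the gripper's body (75 mm by 177 mm) begins 78 mm behind the grasp point.
Start: joints at [-1.379, 0.087, 1.371, -0, 1.684, -0.103], TCP at [0.16, -0.526, 0.214] pointing down, gripper open.
Joint ranges: [-3.1, 3.1], [-0.76, 2.03], [0.27, 2.55], [-1.08, 4.22], [0.17, 2.65], [-2.57, 2.57]. Speed limits (rad/s): [2.79, 2.79, 3.14, 3.14, 3.14, 3.14].

### API

Orientations are given as [roll, pitch, yaw] about the fixed x, y, z axes, in that order (R = Rz(yaw) Ry(pitch) Rx(roll)).
In Python, from bench import * gives the robot as it stands.
- The arm moves only by the tool step_arm, never from a script. Its argument "steps" is a list of rows, each an object of numbers: "jaw": the opening, from 0 (shut) to 1 (fully open); "tx", "ty", "tz": the shift along the tool's x, y, z in m; "ax", "ay", "az": the turn, a rotation vector about the tool's x, y, z in rad. In form: [{"jaw": .., "tx": .., "ty": .., "tz": .., "ax": .., "ay": .., "az": ..}, ...]. A call has 1 to 8 rows; each row is the pose to reach, as a shift and turn from the pose measured when the call began, along the tool's axes at that moment; what a row does not reach only later rows make up. A row lasts 1/10 s, in which the tool goes at most 50 mm and 8.59 degrees, less where a joint would pass 70% of its speed; a pose out of reach is approached as far as the arm can. A call with a gripper value outside its range is refused whole. The fingers move at their own pace and stop on an object; the grip force is fixed at half the most. Time passes only in rows, so rows that repeat a pose let the fingers close. It gives the time, the measured TCP pose, the force and the opening at its end, in the units of the state.
- get_obs(): the state, without advancing time (a new reading comes with each control period).
- snapshot(name): name is "side" or "top" or "wrist"; returns (picture, depth): 420x560x3 uint8, red, green, blue; 420x560 float32, m along the optical axis (not along the pixel's ray), 0 where there is no reading.
- camera_model(name): a dict with "intrinsics" (3x3 intrinsics, pixels), "origin" and "orientation" of the camera in the world. Camera axes: x right, y down, z forward; pixel columns grow to the right and rows downward; lengths in m; the calibration is good to about 2 mm. A picture is of the moment at which its call begins: read the wrist's pose just before it. camera_model takes no time and is no camera call; for the wrist camera it gives the pose at the moment of the call.
- close_job(): hands the job in, once; it reports no verdict.
Trained networks look in the newest picture that a camera, given by its name, has taken for a name from the list of things; names that differ only in an ending like _2 or _b are one class to them, and where a whole thing is asked for, a point or a joint stands for the part that bears it (a point fixed in the world has none). Each returns a list of dicts, best first, with "confidence" (0 to 1); they miss things now and then, are a little off and sometimes report something else, mostly with a low value. They report only what shows in the picture. A call takes as long as a camera call. They do not tell look-alikes from the thing itself.
- silhouettes(camera, query): "pixels" (420x560 bool, what is visible of it) and "rect" ([left, top, right, bottom] in pixels, round what is visible of it).
The state is a dict: "time": time; "joint_positions": joint angles; "qvel": joint speeds; "joint_torque": joint torques, N m; "tool_pos": TCP position; "ee_rot": TCP orientation; "wrist_force": force on the tool from outside, world axes, zero at the start; "wrist_torque": the same for the moment, N m; "width": finger opening in m.
Only numpy, scipy, OpenCV 4.12 (cv2) and the standard library are available. Lean on these libraries where they do the work, as an engineer would, in place of code of your own. Each camera call takes 0.05 s, during which the arm holds its last target. There are 200 camera calls.

## Working session

There is one attempt and no reset: what is moved stays moved. The work goes in short steps, Python scripts to look and compute and a tool call to move; the robot and the scene stay as the last step left them, time stands still between calls to the robot, and variables do not carry over. Pictures are saved under pics/ and viewed, about 8 in all and at most 12, crops included, and the job is handed in when it is done.

Besides the shell and the picture viewer there is one more tool, called after "Request:" by a JSON object that holds its "api" and its "payload". step_arm: Moves the arm, as the interface text tells. Its arguments: {"type":"object","properties":{"steps":{"type":"array"}},"required":["steps"]}

```bash
mkdir -p pics
cat > h.py <<'E'
from bench import *
import numpy as np, cv2
def world(cam,uv,depth=None,z=None):
    m=camera_model(cam);K=np.array(m["intrinsics"]);R=np.array(m["orientation"]);o=np.array(m["origin"])
    if R.shape!=(3,3):
        from scipy.spatial.transform import Rotation as Ro
        R=Ro.from_euler('xyz',R).as_matrix() if R.size==3 else Ro.from_quat(R).as_matrix()
    uv=np.atleast_2d(uv).astype(float)
    d=(np.linalg.inv(K)@np.c_[uv,np.ones(len(uv))].T).T
    dw=d@R.T
    s=(z-o[2])/dw[:,2] if z is not None else np.asarray(depth)
    return o+dw*np.reshape(s,(-1,1))
def save(n,im): cv2.imwrite("pics/"+n,im[:,:,::-1])
E
python3 - <<'E'
from h import *
print(get_obs())
print(camera_model("top"))
for c in ("top","side"):
    p,d=snapshot(c);save(c+"0.png",p);np.save(c+"d.npy",d)
    if c=="top":
        for q in ("cover","bed","trimmer","fence","rail","stop_face","holddown","weight","eraser"):
            for r in silhouettes(c,q)[:3]:
                m=r["pixels"];v,u=np.nonzero(m)
                pts=world(c,np.c_[u,v],depth=d[v,u]); ok=d[v,u]>0; zz=np.median(pts[ok,2])
                w=world(c,np.c_[u,v],z=zz)
                (cx,cy),s,a=cv2.minAreaRect((w[:,:2]*1000).astype(np.float32))
                print(q,round(r["confidence"],2),r["rect"],m.sum(),"z",round(zz,4),"rect mm",np.round([cx,cy,*s,a],1),p[v,u].mean(0).round())
E
```

```text
{'time': 0.0, 'joint_positions': array([-1.37909315e+00,  8.79643480e-02,  1.37225510e+00, -2.28986537e-05,
        1.68361742e+00, -1.03083872e-01]), 'qvel': array([-0.00082313, -0.00063544, -0.00018652,  0.00212516,  0.00126078,
        0.00207595]), 'joint_torque': array([-1.07575059e-03, -3.40182424e+01, -3.02428508e+01,  7.15252664e-02,
        3.31208738e-02, -1.71564516e-04]), 'tool_pos': array([ 0.15968764, -0.52574158,  0.21229864]), 'ee_rot': array([-3.13935801e+00, -2.08294876e-04,  2.94784265e-01]), 'wrist_force': array([ 0.72876381,  0.46086196, -0.13585761]), 'wrist_torque': array([ 0.00457911, -0.02808653,  0.00307104]), 'width': 0.09408517306778987}
{'intrinsics': array([[419.9343793 ,   0.        , 275.42324711],
       [  0.        , 419.9343793 , 209.84817036],
       [  0.        ,   0.        ,   1.        ]]), 'origin': array([ 0.402489  , -0.03441205,  1.04281662]), 'orientation': array([-2.99639051, -0.01863185, -1.56347807])}
cover 0.93 [379.1, 271.8, 459.9, 345.0] 3192 z 0.004 rect mm [ 319.6 -408.3  111.   172.9   29.5] [188.  98.  40.]
cover 0.77 [106.8, 2
[... 676 characters left out ...]
 0.86 [180.6, 121.5, 340.1, 276.4] 19817 z 0.0229 rect mm [586.7 -17.4 392.  383.5  89.8] [116. 118. 119.]
stop_face 0.65 [204.5, 122.0, 282.0, 139.1] 472 z 0.0331 rect mm [750.4  33.4 191.9  37.5  88.6] [120. 120. 121.]
holddown 0.9 [207.5, 157.9, 326.8, 182.0] 2331 z 0.0297 rect mm [652.2 -25.6 297.7  50.5  89.2] [121. 122. 127.]
holddown 0.48 [182.6, 123.5, 342.2, 277.9] 19251 z 0.0229 rect mm [585.9 -17.1 389.5 378.6  89.1] [116. 118. 118.]
weight 0.78 [301.7, 223.4, 318.8, 245.5] 309 z 0.0595 rect mm [ 485.2 -127.5   42.3   44.9    0.5] [163. 129.  67.]
eraser 0.58 [277.4, 228.3, 291.9, 251.4] 258 z 0.0349 rect mm [ 4.784e+02 -7.200e+01  5.530e+01  2.640e+01  4.000e-01] [175. 173. 173.]
```

Run:
```python
import cv2
a=cv2.imread("pics/top0.png")[100:290,160:360]
cv2.imwrite("pics/top0c.png",cv2.resize(a,None,fx=3.1,fy=3.1,interpolation=cv2.INTER_CUBIC))
```

```text
(no output)
```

View pics/top0.png

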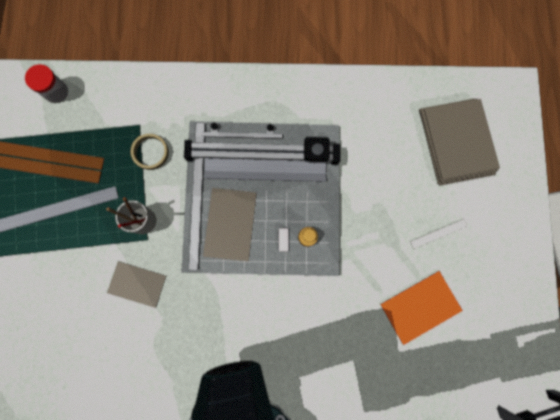

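View pics/top0c.png

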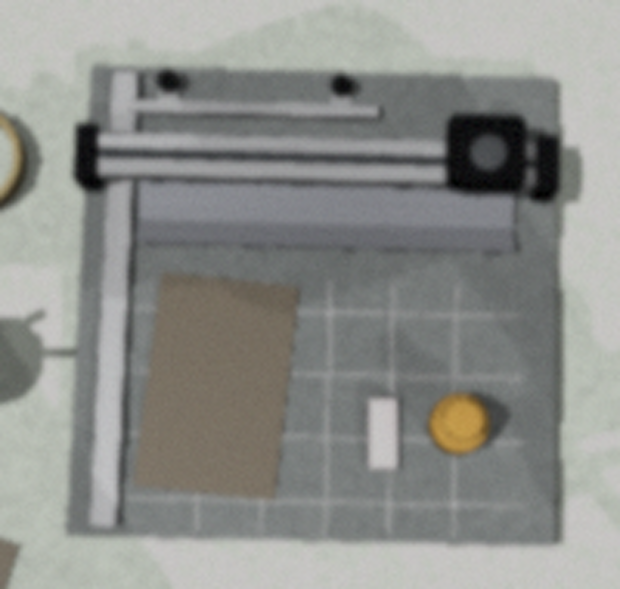

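The crop shows the trimmer with the fence on the left (crop x≈118-137) and the cover board at crop (135-298, 275-497), its front turned about 4° away from the fence. The eraser is at (383,433), the weight at (460,424) and the stop bar at y≈110. The orange board and the smaller grey board are the decoys. I'll move above the rear of the cover.

Request:
{"api": "step_arm", "payload": {"steps": [{"jaw":0.55,"tx":0.47,"ty":-0.472,"az":0.38},{"jaw":0.55,"tx":0.47,"ty":-0.472,"az":0.38},{"jaw":0.55,"tx":0.47,"ty":-0.472,"az":0.38},{"jaw":0.55,"tx":0.47,"ty":-0.472,"az":0.38},{"jaw":0.55,"tx":0.47,"ty":-0.472,"az":0.38},{"jaw":0.55,"tx":0.47,"ty":-0.472,"az":0.38},{"jaw":0.55,"tx":0.47,"ty":-0.472,"az":0.38},{"jaw":0.55,"tx":0.47,"ty":-0.472,"az":0.38}]}}

```text
invalid input
```

Request:
{"api": "step_arm", "payload": {"steps": [{"jaw":0.55,"tx":0.47,"ty":-0.472,"tz":0,"ax":0,"ay":0,"az":0.38},{"jaw":0.55,"tx":0.47,"ty":-0.472,"tz":0,"ax":0,"ay":0,"az":0.38},{"jaw":0.55,"tx":0.47,"ty":-0.472,"tz":0,"ax":0,"ay":0,"az":0.38},{"jaw":0.55,"tx":0.47,"ty":-0.472,"tz":0,"ax":0,"ay":0,"az":0.38},{"jaw":0.55,"tx":0.47,"ty":-0.472,"tz":0,"ax":0,"ay":0,"az":0.38},{"jaw":0.55,"tx":0.47,"ty":-0.472,"tz":0,"ax":0,"ay":0,"az":0.38},{"jaw":0.55,"tx":0.47,"ty":-0.472,"tz":0,"ax":0,"ay":0,"az":0.38},{"jaw":0.55,"tx":0.47,"ty":-0.472,"tz":0,"ax":0,"ay":0,"az":0.38}]}}

```text
time: 1.35
tool_pos: [0.348, -0.1714, 0.2139]
ee_rot: [3.141, -0.001, -0.086]
wrist_force: [0.3, -0.8, -0.3]
width: 0.0518
```

Request:
{"api": "step_arm", "payload": {"steps": [{"jaw":0.55,"tx":0.104,"ty":-0.244,"tz":0,"ax":0,"ay":0,"az":0},{"jaw":0.55,"tx":0.104,"ty":-0.244,"tz":0,"ax":0,"ay":0,"az":0},{"jaw":0.55,"tx":0.104,"ty":-0.244,"tz":0,"ax":0,"ay":0,"az":0},{"jaw":0.55,"tx":0.104,"ty":-0.244,"tz":0,"ax":0,"ay":0,"az":0},{"jaw":0.55,"tx":0.104,"ty":-0.244,"tz":0,"ax":0,"ay":0,"az":0},{"jaw":0.55,"tx":0.104,"ty":-0.244,"tz":0,"ax":0,"ay":0,"az":0},{"jaw":0.55,"tx":0.104,"ty":-0.244,"tz":0,"ax":0,"ay":0,"az":0}]}}

```text
time: 2.05
tool_pos: [0.473, 0.065, 0.2135]
ee_rot: [3.141, -0.001, -0.081]
wrist_force: [-1.4, 0.5, -0.2]
width: 0.0516
```

Run:
```python
from h import *
o=get_obs();print(o["tool_pos"],o["ee_rot"],o["time"])
c="wrist";p,d=snapshot(c);save("w1.png",p);np.save("w1d.npy",d)
print(camera_model(c))
for q in ("cover","fence","holddown","stop_face"):
    for r in silhouettes(c,q)[:3]:
        m=r["pixels"];v,u=np.nonzero(m)
        pts=world(c,np.c_[u,v],depth=d[v,u]); ok=d[v,u]>0; zz=np.median(pts[ok,2])
        w=world(c,np.c_[u,v],z=zz)
        (cx,cy),s,a=cv2.minAreaRect((w[:,:2]*1000).astype(np.float32))
        print(q,round(r["confidence"],2),r["rect"],m.sum(),"z",round(zz,4),"rect mm",np.round([cx,cy,*s,a],1))
```

```text
[0.47298848 0.06502549 0.21348665] [ 3.14110036e+00 -8.20220727e-04 -8.13195925e-02] 2.05
{'intrinsics': array([[320.51909257,   0.        , 280.13608443],
       [  0.        , 320.51909257, 208.6930865 ],
       [  0.        ,   0.        ,   1.        ]]), 'origin': array([0.55267587, 0.0564585 , 0.38441386]), 'orientation': array([ 2.86013970e+00, -2.69448624e-03, -1.65332930e+00])}
cover 0.92 [69.5, 237.3, 171.1, 300.5] 5028 z 0.002 rect mm [369.9 281.1 124.7  82.5  73.7]
cover 0.88 [230.1, 65.5, 336.1, 226.6] 15550 z 0.0257 rect mm [515.4  56.1 111.6 171.8  83.8]
fence 0.55 [157.7, 3.5, 539.3, 256.5] 65526 z 0.0225 rect mm [532.1 -21.8 380.4 273.7  88.9]
holddown 0.55 [202.6, 1.2, 515.7, 45.6] 10155 z 0.0293 rect mm [634.4 -30.8 304.1  38.7  85.1]
holddown 0.55 [160.5, 0.9, 543.4, 253.6] 51021 z 0.0223 rect mm [531.2 -23.  380.8 274.   88.8]
```

View pics/w1.png

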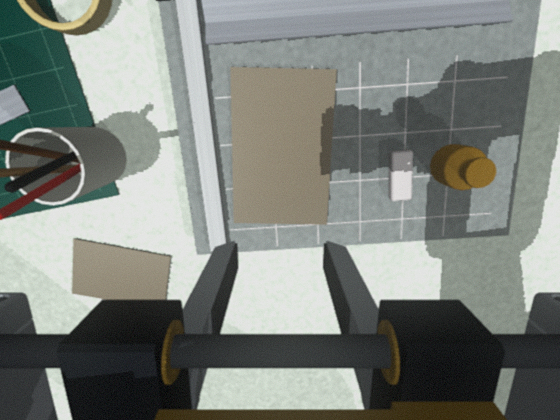

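The wrist view shows the cover with corners at about (231,67), (336,69), (328,224) and (232,222). The fence's inner edge runs from (206,44) to (227,244), and the lip of the strip is at y≈42 on the left. I'll turn these into trimmer coordinates and check the fence edge in the depth image.

Run:
```python
from h import *
c="wrist"; np.set_printoptions(precision=4,suppress=True)
m=silhouettes(c,"cover")
for r in m[:2]:
    cn=max(cv2.findContours(r["pixels"].astype(np.uint8),0,1)[0],key=cv2.contourArea)[:,0]
    w=world(c,cn,z=.026)[:,:2]*1000
    b=cv2.minAreaRect(w.astype(np.float32));print(b,cv2.boxPoints(b).tolist())
# fence: per row scan of height map
d=np.load("w1d.npy");H,W=d.shape;u,v=np.meshgrid(np.arange(W),np.arange(H))
P=world(c,np.c_[u.ravel(),v.ravel()],depth=d.ravel()).reshape(H,W,3)
L=[]
for y in range(55,235,6):
    s=slice(150,240);z=P[y,s,2];i=np.where(z>.0285)[0]
    if len(i): L.append(np.r_[P[y,150+i[0],:2],P[y,150+i[-1],:2],len(i)])
L=np.array(L);print(L[::4])
for k in (0,2): 
    f=np.polyfit(L[:,k],L[:,k+1],1);print("fence line slope,deg",np.degrees(np.arctan(f[0])),"y at x=.5,.628:",np.polyval(f,[.5,.628]))
bed=P[100:200,345:385,2];print("bed z",np.median(bed),"fence z",np.median(P[60:200,195:206,2]))
# stop bar in top depth
d=np.load("topd.npy");u,v=np.meshgrid(np.arange(560),np.arange(420))
P=world("top",np.c_[u.ravel(),v.ravel()],depth=d.ravel()).reshape(420,560,3)
for x in (225,240,255,270):
    q=P[122:146,x];print(x,[(round(a,3),round(b,3)) for a,b in zip(q[:,0],q[:,2])][4:24:1])
```

```text
((381.87652587890625, 266.4756774902344), (117.04557800292969, 77.3604965209961), 73.5697250366211) [[328.22271728515625, 221.2833251953125], [402.4241943359375, 199.40203857421875], [435.53033447265625, 311.66802978515625], [361.328857421875, 333.54931640625]]
((515.5535888671875, 55.03076171875), (111.66468048095703, 171.8896942138672), 83.6591796875) [[423.96826171875, 9.031932830810547], [594.806396484375, -9.951984405517578], [607.138916015625, 101.02958679199219], [436.30078125, 120.01350402832031]]
[[ 0.62    0.145   0.6183  0.1257 20.    ]
 [ 0.5971  0.1451  0.5955  0.1259 20.    ]
 [ 0.5737  0.1458  0.5721  0.1266 20.    ]
 [ 0.5493  0.1457  0.5476  0.1268 19.    ]
 [ 0.5521  0.0541  0.5221  0.1274 20.    ]
 [ 0.4976  0.1474  0.5521  0.0541 20.    ]
 [ 0.4698  0.1473  0.5521  0.0541 19.    ]
 [ 0.441   0.1483  0.4383  0.1292 18.    ]]
fence line slope,deg -4.843366295915961 y at x=.5,.628: [0.14   0.1292]
fence line slope,deg -4.570607747283256 y at x=.5,.628: [0.1203 0.1101]
bed z 0.022322353408127243 fence z 0.031838289070265785
225 [(np.float64(0.764), np.float64(0.023)),
[... 2456 characters left out ...]
, np.float64(0.041)), (np.float64(0.753), np.float64(0.038)), (np.float64(0.752), np.float64(0.032)), (np.float64(0.751), np.float64(0.027)), (np.float64(0.748), np.float64(0.028)), (np.float64(0.745), np.float64(0.029)), (np.float64(0.741), np.float64(0.035)), (np.float64(0.739), np.float64(0.032)), (np.float64(0.735), np.float64(0.036)), (np.float64(0.735), np.float64(0.029)), (np.float64(0.734), np.float64(0.024)), (np.float64(0.732), np.float64(0.021)), (np.float64(0.729), np.float64(0.023)), (np.float64(0.728), np.float64(0.02)), (np.float64(0.725), np.float64(0.021)), (np.float64(0.723), np.float64(0.018)), (np.float64(0.708), np.float64(0.059)), (np.float64(0.706), np.float64(0.056))]
```

Request:
{"api": "step_arm", "payload": {"steps": [{"jaw":0.55,"tx":-0.005,"ty":0.005,"tz":0.05,"ax":0,"ay":0,"az":0.022},{"jaw":0.55,"tx":-0.005,"ty":0.005,"tz":0.1,"ax":0,"ay":0,"az":0.022},{"jaw":0.55,"tx":-0.005,"ty":0.005,"tz":0.14,"ax":0,"ay":0,"az":0.022},{"jaw":0.55,"tx":-0.005,"ty":0.005,"tz":0.165,"ax":0,"ay":0,"az":0.022},{"jaw":0.55,"tx":-0.005,"ty":0.005,"tz":0.17,"ax":0,"ay":0,"az":0.022},{"jaw":0.55,"tx":-0.005,"ty":0.005,"tz":0.17,"ax":0,"ay":0,"az":0.022}]}}

```text
time: 2.95
tool_pos: [0.4667, 0.0561, 0.0439]
ee_rot: [3.14, -0.001, -0.111]
wrist_force: [1.1, 0.5, 0.4]
width: 0.0517
```

Run:
```python
from h import *
p,d=snapshot("wrist");save("w2.png",p)
```

```text
(no output)
```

View pics/w2.png

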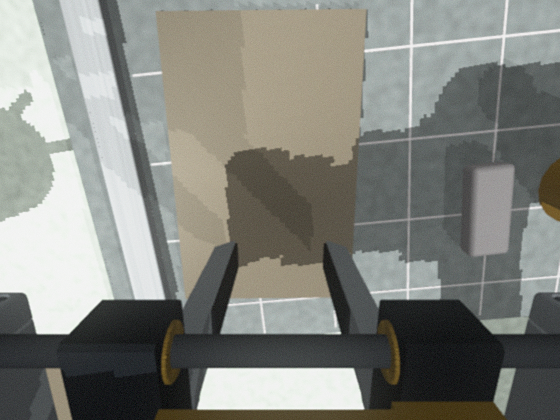

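The fingertips, at about (230,247) and (335,247), are over the rear part of the board, ahead of its rear edge at y≈299. I'll go down to contact in small increments.

Request:
{"api": "step_arm", "payload": {"steps": [{"jaw":0.55,"tx":0,"ty":-0.002,"tz":0.006,"ax":0,"ay":0,"az":0},{"jaw":0.55,"tx":0,"ty":-0.002,"tz":0.009,"ax":0,"ay":0,"az":0},{"jaw":0.55,"tx":0,"ty":-0.002,"tz":0.011,"ax":0,"ay":0,"az":0},{"jaw":0.55,"tx":0,"ty":-0.002,"tz":0.011,"ax":0,"ay":0,"az":0}]}}

```text
time: 3.4
tool_pos: [0.4682, 0.0583, 0.0345]
ee_rot: [3.141, -0.004, -0.111]
wrist_force: [0.1, -0.5, -0.3]
width: 0.0516
```

Request:
{"api": "step_arm", "payload": {"steps": [{"jaw":0.55,"tx":0,"ty":0,"tz":0.002,"ax":0,"ay":0,"az":0},{"jaw":0.55,"tx":0,"ty":0,"tz":0.002,"ax":0,"ay":0,"az":0},{"jaw":0.55,"tx":0,"ty":0,"tz":0.002,"ax":0,"ay":0,"az":0}]}}

```text
time: 3.7
tool_pos: [0.4688, 0.0584, 0.0342]
ee_rot: [3.141, -0.005, -0.111]
wrist_force: [-3.4, -0.3, 6.2]
width: 0.0515
```

Request:
{"api": "step_arm", "payload": {"steps": [{"jaw":0.55,"tx":0,"ty":0,"tz":0.003,"ax":0,"ay":0,"az":0},{"jaw":0.55,"tx":0,"ty":0,"tz":0.0045,"ax":0,"ay":0,"az":0},{"jaw":0.55,"tx":0,"ty":0,"tz":0.0045,"ax":0,"ay":0,"az":0}]}}

```text
time: 4.0
tool_pos: [0.4703, 0.0585, 0.0341]
ee_rot: [3.141, -0.009, -0.11]
wrist_force: [-6.6, -1.2, 19.0]
width: 0.0514
```

Request:
{"api": "step_arm", "payload": {"steps": [{"jaw":0.55,"tx":0,"ty":0,"tz":0.0045,"ax":0,"ay":0,"az":-0.02},{"jaw":0.55,"tx":0,"ty":-0.002,"tz":0.0045,"ax":0,"ay":0,"az":-0.04},{"jaw":0.55,"tx":0,"ty":-0.004,"tz":0.0045,"ax":0,"ay":0,"az":-0.065},{"jaw":0.55,"tx":0,"ty":-0.006,"tz":0.0045,"ax":0,"ay":0,"az":-0.09},{"jaw":0.55,"tx":0,"ty":-0.008,"tz":0.0045,"ax":0,"ay":0,"az":-0.09},{"jaw":0.55,"tx":0,"ty":-0.009,"tz":0.0045,"ax":0,"ay":0,"az":-0.09}]}}

```text
time: 4.6
tool_pos: [0.4754, 0.0665, 0.0342]
ee_rot: [3.139, -0.018, -0.021]
wrist_force: [0.2, -2.9, 13.3]
width: 0.0515
```

```bash
cat > look.py <<'E'
from h import *
import sys
n=sys.argv[1]; c="wrist"
o=get_obs();print(o["tool_pos"],o["ee_rot"],o["wrist_force"])
p,d=snapshot(c);save(n+".png",p);m=camera_model(c)
H,W=d.shape;u,v=np.meshgrid(np.arange(W),np.arange(H))
P=world(c,np.c_[u.ravel(),v.ravel()],depth=d.ravel()).reshape(H,W,3);np.save(n+"P.npy",P)
for r in silhouettes(c,"cover")[:2]:
    cn=max(cv2.findContours(r["pixels"].astype(np.uint8),0,1)[0],key=cv2.contourArea)[:,0]
    w=world(c,cn,z=.026)[:,:2]*1000;b=cv2.minAreaRect(w.astype(np.float32));print(np.round(r["rect"]),np.round(b[0],1),np.round(b[1],1),round(b[2],1))
E
python3 look.py w3
```

```text
[0.47536723 0.06651749 0.03421626] [ 3.13856395 -0.0184725  -0.02063623] [ 0.19257253 -2.94021971 13.33867058]
[ 44. 366.  72. 418.] [374.9 220.4] [ 9.6 43.3] 90.0
[156.   8. 376. 311.] [522.9  71.4] [110.7 169.8] 89.1
```

View pics/w3.png

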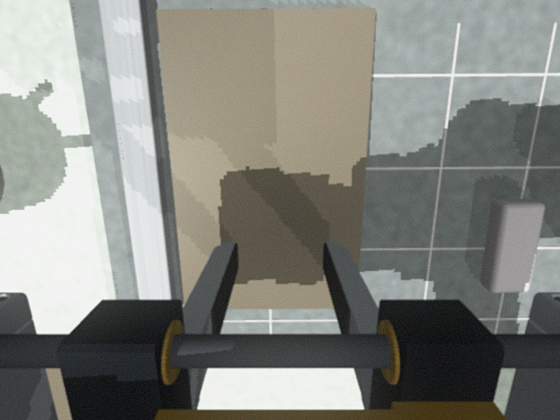

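Rotation and sideways slide worked: the board is now parallel to the fence (-0.9°), its left edge close to it. Now I'll slide forward under press.

Request:
{"api": "step_arm", "payload": {"steps": [{"jaw":0.55,"tx":0.004,"ty":0,"tz":0.005,"ax":0,"ay":-0.01,"az":0},{"jaw":0.55,"tx":0.012,"ty":0,"tz":0.0052,"ax":0,"ay":-0.018,"az":0},{"jaw":0.55,"tx":0.02,"ty":-0.001,"tz":0.0054,"ax":0,"ay":-0.018,"az":0},{"jaw":0.55,"tx":0.028,"ty":-0.001,"tz":0.0055,"ax":0,"ay":-0.018,"az":0},{"jaw":0.55,"tx":0.036,"ty":-0.001,"tz":0.0057,"ax":0,"ay":-0.018,"az":0},{"jaw":0.55,"tx":0.044,"ty":-0.002,"tz":0.0058,"ax":0,"ay":-0.018,"az":0},{"jaw":0.55,"tx":0.05,"ty":-0.002,"tz":0.0059,"ax":0,"ay":-0.018,"az":0},{"jaw":0.55,"tx":0.05,"ty":-0.002,"tz":0.0059,"ax":0,"ay":-0.018,"az":0}]}}

```text
time: 5.5
tool_pos: [0.5247, 0.0681, 0.0341]
ee_rot: [3.14, 0.002, -0.02]
wrist_force: [-12.4, 0.1, 24.0]
width: 0.0518
```

```bash
python3 look.py w4
```

```text
[0.52471462 0.06811656 0.03412882] [ 3.13950278e+00  1.85872594e-03 -2.00853501e-02] [-12.35599463   0.0504767   23.98524822]
[ 50. 386.  72. 420.] [413.9 223.6] [10.4 28.5] 88.7
```

View pics/w4.png

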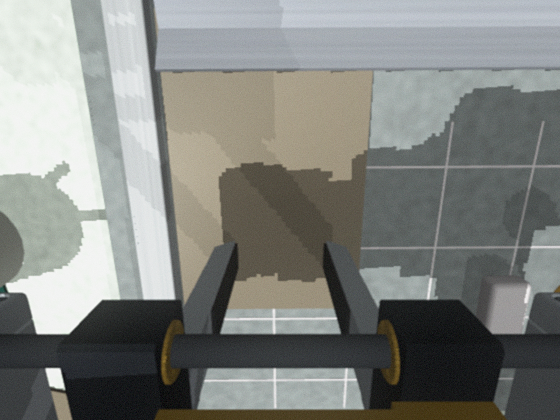

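The board moved with the fingers (rear edge unchanged at y≈308), is under the strip, and sits close to the fence. I'll continue.

Request:
{"api": "step_arm", "payload": {"steps": [{"jaw":0.55,"tx":0.006,"ty":0,"tz":0.0045,"ax":0,"ay":0,"az":0},{"jaw":0.55,"tx":0.014,"ty":0,"tz":0.0045,"ax":0,"ay":0,"az":0},{"jaw":0.55,"tx":0.022,"ty":-0.001,"tz":0.0045,"ax":0,"ay":0,"az":0},{"jaw":0.55,"tx":0.03,"ty":-0.001,"tz":0.0045,"ax":0,"ay":0,"az":0},{"jaw":0.55,"tx":0.038,"ty":-0.002,"tz":0.0045,"ax":0,"ay":0,"az":0},{"jaw":0.55,"tx":0.046,"ty":-0.002,"tz":0.0045,"ax":0,"ay":0,"az":0},{"jaw":0.55,"tx":0.054,"ty":-0.003,"tz":0.0045,"ax":0,"ay":0,"az":0},{"jaw":0.55,"tx":0.06,"ty":-0.003,"tz":0.0045,"ax":0,"ay":0,"az":0}]}}

```text
time: 6.4
tool_pos: [0.5829, 0.0704, 0.0341]
ee_rot: [3.14, 0.006, -0.02]
wrist_force: [-13.8, -0.5, 21.0]
width: 0.0518
```

```bash
python3 look.py w5
```

```text
[0.58294831 0.07038364 0.03412943] [ 3.13979995  0.00560716 -0.01954487] [-13.77431764  -0.51337584  20.98635865]
[166.  91. 364. 310.] [586.3  75.9] [110.4  79. ] 88.8
```

View pics/w5.png

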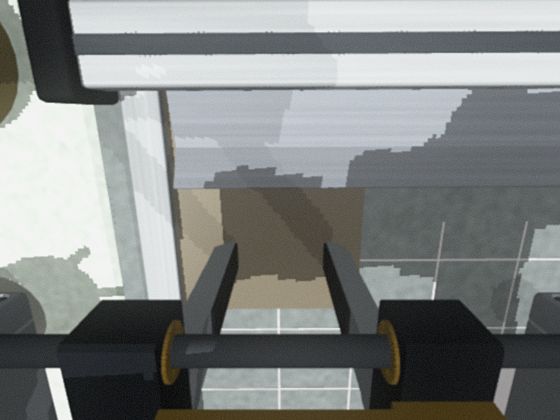

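The rear edge is still at y≈308 and the board is moving with the fingers, with about 19 mm left. I'll approach the stop with a slight overrun and a bias towards the fence.

Request:
{"api": "step_arm", "payload": {"steps": [{"jaw":0.55,"tx":0.005,"ty":0,"tz":0.0043,"ax":0,"ay":0,"az":0},{"jaw":0.55,"tx":0.009,"ty":-0.001,"tz":0.0043,"ax":0,"ay":0,"az":0},{"jaw":0.55,"tx":0.013,"ty":-0.001,"tz":0.0043,"ax":0,"ay":0,"az":0},{"jaw":0.55,"tx":0.016,"ty":-0.002,"tz":0.0043,"ax":0,"ay":0,"az":0},{"jaw":0.55,"tx":0.018,"ty":-0.003,"tz":0.0043,"ax":0,"ay":0,"az":0},{"jaw":0.55,"tx":0.02,"ty":-0.003,"tz":0.0043,"ax":0,"ay":0,"az":0}]}}

```text
time: 7.1
tool_pos: [0.6013, 0.0704, 0.0342]
ee_rot: [3.135, 0.009, -0.019]
wrist_force: [-15.0, -7.5, 21.3]
width: 0.0514
```

Request:
{"api": "step_arm", "payload": {"steps": [{"jaw":0.55,"tx":0.003,"ty":-0.0005,"tz":0.0043,"ax":0,"ay":0,"az":0},{"jaw":0.55,"tx":0.005,"ty":-0.0005,"tz":0.0043,"ax":0,"ay":0,"az":0},{"jaw":0.55,"tx":0.006,"ty":-0.0005,"tz":0.0043,"ax":0,"ay":0,"az":0},{"jaw":0.55,"tx":0.006,"ty":-0.0005,"tz":0.0043,"ax":0,"ay":0,"az":0}]}}

```text
time: 7.5
tool_pos: [0.6033, 0.0702, 0.0342]
ee_rot: [3.133, 0.018, -0.017]
wrist_force: [-16.4, -3.6, 23.2]
width: 0.0517
```

```bash
python3 look.py w6
```

```text
[0.60329956 0.07015493 0.03424642] [ 3.13289089  0.01828471 -0.01737635] [-16.44758369  -3.64303795  23.20912588]
[154.   7. 380. 310.] [594.   75.6] [109.7  57.6] 89.4
```

View pics/w6.png

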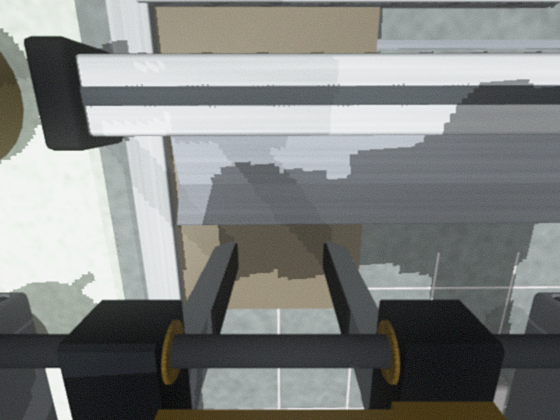

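The front edge shows beyond the rail at y≈6, right next to the stop bar (y≈0-4). Motion nearly stalled (2 of 6 mm), but I'll push a bit more to confirm contact.

Request:
{"api": "step_arm", "payload": {"steps": [{"jaw":0.55,"tx":0.005,"ty":-0.001,"tz":0.0045,"ax":0,"ay":-0.01,"az":0},{"jaw":0.55,"tx":0.007,"ty":-0.001,"tz":0.0045,"ax":0,"ay":-0.015,"az":0},{"jaw":0.55,"tx":0.008,"ty":-0.001,"tz":0.0045,"ax":0,"ay":-0.015,"az":0},{"jaw":0.55,"tx":0.008,"ty":-0.001,"tz":0.0045,"ax":0,"ay":-0.015,"az":0}]}}

```text
time: 8.0
tool_pos: [0.6039, 0.0702, 0.0342]
ee_rot: [3.13, 0.05, -0.016]
wrist_force: [-24.5, -3.4, 29.6]
width: 0.0513
```

```bash
python3 look.py w7
python3 - <<'E'
import cv2
a=cv2.imread("pics/w7.png")
cv2.imwrite("pics/w7c.png",cv2.resize(a[0:60,120:400],None,fx=2.8,fy=5))
E
```

```text
[0.60386628 0.07017759 0.0342079 ] [ 3.13036889  0.05020523 -0.01577909] [-24.49056133  -3.3636751   29.60134744]
[151.   3. 383. 309.] [724.1  73.6] [109.8  21.7] 89.6
```

View pics/w7c.png

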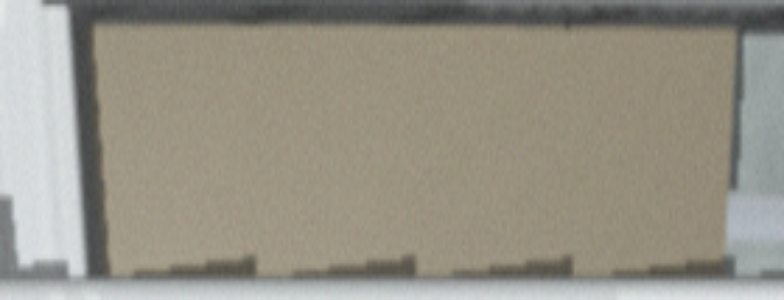

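Stalled with rising force, so the board is against the stop; the fence contact already showed (Fy -7.5 N). I'll unload sideways, then lift off.

Request:
{"api": "step_arm", "payload": {"steps": [{"jaw":0.55,"tx":0,"ty":0,"tz":0.002,"ax":0,"ay":0,"az":0},{"jaw":0.55,"tx":0,"ty":0,"tz":0,"ax":0,"ay":0,"az":0},{"jaw":0.55,"tx":-0.001,"ty":0,"tz":-0.01,"ax":0,"ay":0,"az":0},{"jaw":0.55,"tx":-0.003,"ty":0,"tz":-0.04,"ax":0,"ay":0.05,"az":0},{"jaw":0.55,"tx":-0.02,"ty":0,"tz":-0.09,"ax":0,"ay":0.05,"az":0},{"jaw":0.55,"tx":-0.05,"ty":0,"tz":-0.12,"ax":0,"ay":0.05,"az":0},{"jaw":0.55,"tx":-0.05,"ty":0,"tz":-0.12,"ax":0,"ay":0.05,"az":0},{"jaw":0.55,"tx":-0.05,"ty":0,"tz":-0.12,"ax":0,"ay":0.05,"az":0}]}}

```text
time: 8.9
tool_pos: [0.5607, 0.0724, 0.158]
ee_rot: [3.131, -0.004, -0.015]
wrist_force: [0.4, 0.4, -1.0]
width: 0.0515
```

```bash
python3 look.py w8
python3 - <<'E'
import cv2
a=cv2.imread("pics/w8.png")
cv2.imwrite("pics/w8c.png",cv2.resize(a[0:240,120:400],None,fx=2.5,fy=2.5))
E
```

```text
[0.56068655 0.07241112 0.15798185] [ 3.13061663 -0.00357752 -0.01495643] [ 0.4055211   0.42312682 -1.03001594]
[ 52. 311.  79. 368.] [426.3 301.3] [26.9 27.4] 73.9
[205.   0. 339. 203.] [619.2  74.3] [109.5 110.7] 89.1
```

View pics/w8c.png

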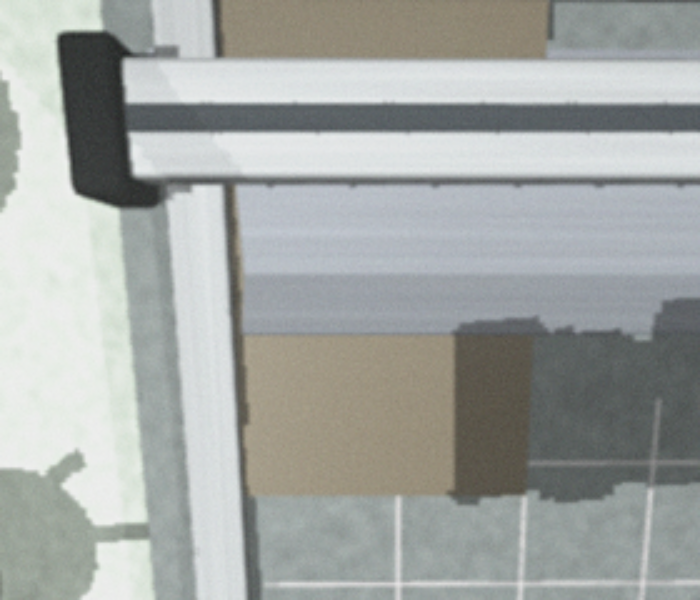

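The board is parallel to and up against the fence (board edge at x≈247 in the crop, fence face at ≈241). One last check of the stop from straight above.

Request:
{"api": "step_arm", "payload": {"steps": [{"jaw":0.55,"tx":0.02,"ty":0,"tz":-0.02,"ax":0,"ay":0,"az":0},{"jaw":0.55,"tx":0.06,"ty":0,"tz":-0.02,"ax":0,"ay":0,"az":0},{"jaw":0.55,"tx":0.09,"ty":0,"tz":-0.02,"ax":0,"ay":0,"az":0},{"jaw":0.55,"tx":0.09,"ty":0,"tz":-0.02,"ax":0,"ay":0,"az":0},{"jaw":0.55,"tx":0.09,"ty":0,"tz":-0.02,"ax":0,"ay":0,"az":0}]}}

```text
time: 9.5
tool_pos: [0.6491, 0.0708, 0.171]
ee_rot: [3.13, 0.009, -0.016]
wrist_force: [-0.4, -0.7, -0.1]
width: 0.052
```

```bash
python3 look.py w9
python3 - <<'E'
import cv2
a=cv2.imread("pics/w9.png")
cv2.imwrite("pics/w9c.png",cv2.resize(a[0:200,130:400],None,fx=2.9,fy=2.9))
E
```

```text
[0.64908532 0.07084397 0.17096648] [ 3.1300485   0.00860482 -0.01556053] [-0.41943349 -0.73731066 -0.10877973]
[213. 109. 330. 274.] [616.7  75.2] [110.6 103.1] 88.8
```

View pics/w9c.png

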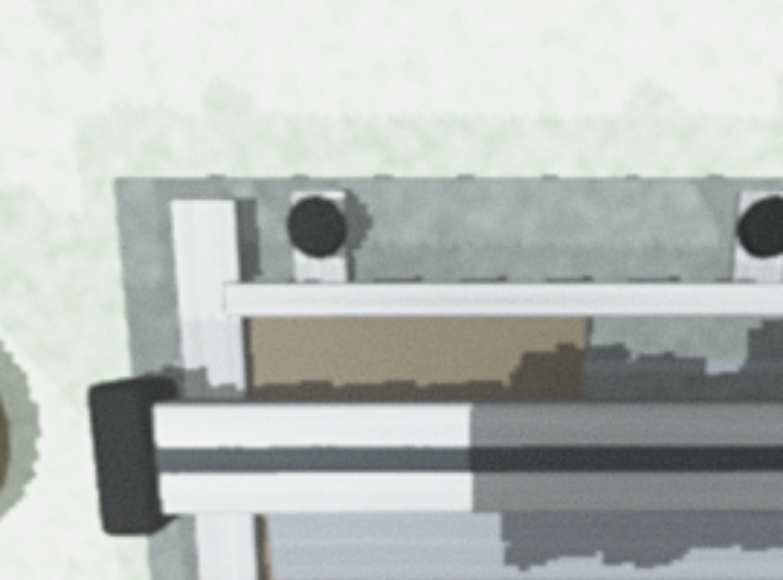

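The view shows the front edge right against the stop bar (crop y≈316) and the left edge along the fence (x≈246). Handing in.

Run:
```python
from bench import *
print(close_job())
```

```text
the job is handed in; nothing more can be done
None
```

The cover board is loaded against the stop bar and along the fence, and I handed the job in at about 9.6 s of the 51 s allowed. No verdict was reported.

I pressed the rear part of the board's top face with two spread fingertips, at 13 to 24 N while it moved. Still pressing, I turned it square, slid it to the fence and drew it under the strip to the stop. There the fingers stalled, with the press reaching about 30 N and the forward push 24.5 N. That is well below the 40 N at which the stop bar could shift. Then I lifted the hand clear.

**Last checks:**
- **Stop:** the final close-up shows no visible gap between the front edge and the stop bar.
- **Fence:** the long edge is about 1 mm from the fence by eye. A sideways force of 7.5 N while sliding shows it made contact.
- **Squareness:** the board measures about -1° in the world frame and the fence also about -1°, so they agree within measurement error.
- **Hand:** the wrist force is near zero, so the robot is touching nothing.

**Disagreements and gaps:**
- The camera places the board centre 3 to 5 mm past where the fence position allows. I took this as calibration or outline error, because the fence contact was felt.
- One correction of the tool's tilt went the wrong way at the very end, to 0.05 rad. The final pictures show no effect on the board.
- I did not re-measure the weight, eraser, pot and tape afterwards. The hand passed clear of them.

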